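Carry a loose oiled roller on its tray to the drying stand

ROBOT

A 6-joint arm with a two-finger parallel gripper is mounted at the origin on the work surface. World frame = base frame: x ahead of the robot, y to its left, z up, the work surface at z = 0. Lengths are in m, angles in degrees, forces in N, time in s.
With the tool pointing down it reaches from about 0.3 to 0.875 m from the base axis. Payload 4.2 kg.
Tool frame: the origin (TCP) lies on the centre line of the jaws, within the pads' length; the fingertips stand 14 mm ahead of it and the grasp point (between the pads) lies 5 mm behind it (r.tip_extent is the distance from the TCP to the fingertips, in m); z points along the fingers, y is the line along which they close (so a half turn about z gives the same grasp; the last joint's range is limited). The gripper opens to 85 mm and grips with 20 to 120 N. Pads are 22 mm wide; open, the fingers measure 114 mm over their backs; the gripper's body (76 mm by 85 mm) begins 54 mm behind the grasp point. The pads swing forward as they close: fully open they stand 13 mm farther back than shut.
Start: joints at [-67.895, 18.312, 89.639, -0, 72.044, -1.146], TCP at [0.227, -0.528, 0.245] pointing down, gripper open.
Joint ranges: [-177.97, 177.97], [-48.28, 115.42], [12.27, 149.76], [-77.06, 257.06], [2.81, 150.46], [-146.56, 146.56]. Speed limits (degrees/s): [147.25, 147.25, 180, 180, 180, 180].

INTERFACE

Orientations are given as [roll, pitch, yaw] about the fixed x, y, z axes, in that order (R = Rz(yaw) Ry(pitch) Rx(roll)).
In Python, from workcell import monitor, vision, workorder, r gives the robot as it stands. The module is installed in compiled form; this text tells all that it offers.
- The arm moves only by the shell command python3 -m handwheel 'ROWS'. ROWS is JSON, a list of rows, each an object with "turn": the turn, a rotation vector about the tool's x, y, z normalised to -1 to 1, where 1 is pi rad, a list of three; "dp": the shift along the tool's x, y, z normalised to -1 to 1, where 1 is 0.6 m, a list of three; "hand": the opening, from -1 (shut) to 1 (fully open). A call has exactly 8 rows; each row is the pose to reach, as a shift and turn from the pose commanded when the call began, along the tool's axes at that moment, turning the shorter way round; what a row does not reach only later rows make up. A row lasts 1/12 s, in which the tool goes at most 41.7 mm and 7.16 degrees, less where a joint would pass 70% of its speed; a pose out of reach is approached as far as the arm can. A call with a number of a shift or a turn outside -1 to 1 is refused whole. A call with a gripper value outside its range is refused whole. The fingers move at their own pace and stop on an object; the grip force is fixed at half the most. Time passes only in rows, so rows that repeat a pose let the fingers close, or fill a call up. It gives the time, the measured TCP pose, the force, the opening and the grip force at its end, in the units of the state.
- monitor.read_state(): the state, without advancing time (a new reading comes with each control period).
- vision.camera(name): name is "scene" or "top" or "wrist"; returns a dict with "img" (400x640x3 uint8, red, green, blue), "depth" (400x640 float32, m along the optical axis (not along the pixel's ray), 0 where there is no reading), "intrinsics" (3x3 intrinsics, pixels), "rvec" (rotation vector, rad) and "tvec" (3), from world to camera coordinates, as OpenCV has them; the wrist camera has in their place "mount" (4x4, takes a point from camera to tool coordinates, whose origin is the TCP and whose axes are the flange's). Camera axes: x right, y down, z forward; pixel columns grow to the right and rows downward; lengths in m; the calibration is good to about 2 mm. The wrist camera is an equidistant fisheye: a pixel r from the principal point sees the ray r / f radians off the axis. A picture is of the moment at which its call begins: read the wrist's pose just before it.
- workorder.hand_in(): hands the job in; it is judged then, once.
The state is a dict: "t": time; "joint_pos": joint angles; "qd": joint speeds; "tau": joint torques, N m; "position": TCP position; "ee_rot": TCP orientation; "contact_force": force on the tool from outside, world axes, zero at the start; "torque": the same for the moment, N m; "finger_gap": opening from 0.0 (shut) to 1.0 (fully open); "finger_force": force on a finger pad.
Only numpy, scipy, OpenCV 4.12 (cv2) and the standard library are available. Lean on these libraries where they do the work, as an engineer would, in place of code of your own. Each camera call takes 0.05 s, during which the arm holds its last target. There are 200 camera calls.

TASK

The freshly oiled wooden roller lies loose near one end of its carrying tray. Pick the tray up by its springy handle and, tipping it only slightly, let the roller run along to the green patch and keep its middle over that patch, tray in the air, for a good 3 seconds; then put the tray down gently, centred and square on the drying stand with the roller still over the patch, and let go. Never touch the roller, never let it run against the end stops, and leave everything else on the bench alone.

Things in the scene. Friction and masses are not known exactly. Their poses are not given: they have to be found in the camera images.
- tray: Plywood carrying tray, about 0.6 kg, 420 long (its x) x 116 wide (its y). Origin: centre of its underside, z up. Top of its floor at z 10. Dark side rails (inner faces y +-50, tops z 24) guide the roller; dark end stops have inner faces at x +-200, tops z 32. A springy handle arch spans the middle (x 0), a green patch marks the floor at x 45 to 115.
- tray_handle (a point): Centre of the grip bar of the tray's handle arch: pale flat-sided bar along the tray's y, 14 thick (in x), 118 free between its posts, from 78 to 108 mm above the tray's underside; this point is at x 0, y 0, z 93. Grip it from above, fingers closing along the tray's x, tips at z 72 or higher: the roller (top at z 60) must pass below.
- handle (a joint): Lean of the handle arch in its rubber bushings relative to the tray, 0 when upright, positive when the bar leans to the tray's +x; hinge along the tray's y, 17 mm above the underside. Springy: 4 N m per rad, damping 0.15 N m s per rad. A held tray thus sags towards the roller: its +x end dips by about 0.5 rad per metre of the roller's x, relative to the hand.
- tray_patch (a point): Middle of the green patch with white edge lines on the tray's floor, at x 80, y 0, z 10 in the tray's frame. The patch is 70 long (along the tray's x) and as wide as the channel.
- roller: Dark walnut roller, yellow bands, 50 diameter, 94 long, about 200 g (solid cylinder), lying across the tray, at rest at x -120 to -70 in the tray's frame. Origin: its centre; y is its axle, x and z turn as it rolls. Accelerates about 6.5 m/s2 per rad of tray pitch (+x end down: towards +x); rolling resistance is worth 0.02 rad of pitch. Meets the end stops with its centre at x +-175.
- stand: Fixed low wooden drying stand: three pale slats 300 long (its x) on two dark crossbars, 120 wide over the slats (its y), level top at 50 mm. Origin: centre of its underside on the bench. The tray goes on it with its origin over the stand's centre and its long side along the stand's.
- stand_top (a point): Centre of the stand's top surface, 50 mm above the bench: the tray's origin comes to here.
- oil_bottle: Bystander: amber oil bottle, 70 diameter, 170 tall; origin under its base.
- hammer: Bystander: hammer lying on the bench, about 300 long.
- screwdriver: Bystander: screwdriver with a red handle, lying on the bench, about 200 long.
- disc: Bystander: turned wooden disc, 120 diameter, 16 thick.
- spare_roller_end: Bystander: upright wooden cylinder, 44 diameter, 50 tall.
There are look-alikes about, which are no part of the job. There is more than one size of the roller; the one meant has the size given above.

How it is judged (in metres and radians):
On the way:
1. with the tray held in the air, the roller's middle stays over the green patch for 2.5 s (x of roller in the frame of tray between 0.043 and 0.117 m and height (world z) of tray above 0.025 m and contact force between tray and the fingers above 1 N and contact force between tray and stand below 0.1 N), for 2.5 s.
At the end, for the whole second after the job is handed in: the tray lies flat on the drying stand within 30 mm of its centre and within 0.12 rad of its direction, let go of; the roller rests in the tray with its middle within 40 mm of the green patch's middle; tray and roller slower than 20 mm/s (x of roller in the frame of tray between 0.04 and 0.12 m and distance between tray and stand_top below 0.03 m and z of tray in the frame of stand_top between -0.006 and 0.008 m and angle between the x axis of tray and the x axis of stand, either way round below 0.12 rad and angle between tray's own z axis and vertical below 0.04 rad and z of roller in the frame of tray below 0.048 m and linear speed of each of tray, roller below 0.02 m/s); the robot touches nothing.
It fails at once if the roller runs against an end stop or leaves the tray (x of roller in the frame of tray above 0.1735 m or x of roller in the frame of tray below -0.1735 m or z of roller in the frame of tray above 0.06 m).
It fails at once if the robot touches the roller (contact force between any of the fingers, the arm and roller above 0.3 N).
It fails at once if the tray is tipped by more than 0.35 rad (angle between tray's own z axis and vertical above 0.35 rad).
It fails at once if the tray is slammed on the stand or pressed on it with more than 60 N (contact force between tray and stand above 60 N).
It fails at once if something else on the bench is moved by more than 30 mm (distance of any of oil_bottle, hammer, screwdriver, disc, spare_roller_end from where it was at the start of the episode above 0.03 m).
It also fails if it takes over 70 s, if anything falls off the work surface, if the arm or the gripper's body presses on something with over 40 N, if the wrist force passes 120 N, or if a joint passes its speed limit or range.

## Working session

There is one attempt and no reset: what is moved stays moved. The work goes in short steps, Python scripts to look and compute and a shell command to move; the robot and the scene stay as the last step left them, time stands still between calls to the robot, and variables do not carry over. Pictures are saved under pics/ and viewed, at most 10 in all, crops included, and the job is handed in when it is done.

```bash
mkdir -p pics
cat > h.py <<'E'
import numpy as np, cv2
from workcell import monitor, vision, workorder, r
from scipy.spatial.transform import Rotation as R
def shot(n):
    return vision.camera(n)
def world(c,depth=None):
    d=c["depth"]; K=c["intrinsics"]; v,u=np.mgrid[:400,:640]
    P=np.stack([(u-K[0,2])/K[0,0]*d,(v-K[1,2])/K[1,1]*d,d],-1)
    Rm=cv2.Rodrigues(np.array(c["rvec"],float))[0]
    W=(P-np.array(c["tvec"]).ravel())@Rm
    W[d==0]=np.nan
    return W
E
python3 - <<'E'
from h import *
import pickle
for n in ["top","scene"]:
    c=shot(n); pickle.dump(c,open(n+".pkl","wb")); cv2.imwrite(f"pics/{n}0.png",c["img"][...,::-1])
    print(n,c["intrinsics"],c["rvec"],c["tvec"])
s=monitor.read_state(); print(s)
E
```

```text
top [[459.36871889   0.         319.79826704]
 [  0.         459.36871889 193.15538531]
 [  0.           0.           1.        ]] [ 2.11966699 -2.16034999  0.16191813] [-0.06864417  0.52093669  1.47674467]
scene [[426.67091771   0.         313.80130647]
 [  0.         426.67091771 205.53348088]
 [  0.           0.           1.        ]] [ 1.00124955  2.55074329 -0.93064649] [ 0.41798615 -0.17196673  1.443148  ]
{'t': 0.1, 'joint_pos': array([-6.78946000e+01,  1.83471613e+01,  8.97000678e+01,  1.65650017e-03,
        7.20445373e+01, -1.14510193e+00]), 'qd': array([-0.07618681, -0.055423  , -0.33210204,  0.04981436,  0.10472814,
       -0.11017963]), 'tau': array([-3.84070536e-04, -4.16410160e+01, -2.34705055e+01, -1.68772785e-04,
        4.89554179e-03,  1.40055391e-05]), 'position': array([ 0.22684328, -0.52791459,  0.24457009]), 'ee_rot': array([-1.79908283e+02, -3.40859094e-03,  2.32499873e+01]), 'contact_force': array([ 0.62981065, -0.31157621,  0.09109813]), 'torque': array([-0.01400853, -0.01595077, -0.01910793]), 'finger_force': 0.0, 'finger_gap': 0.998294267617861}
```

View pics/top0.png

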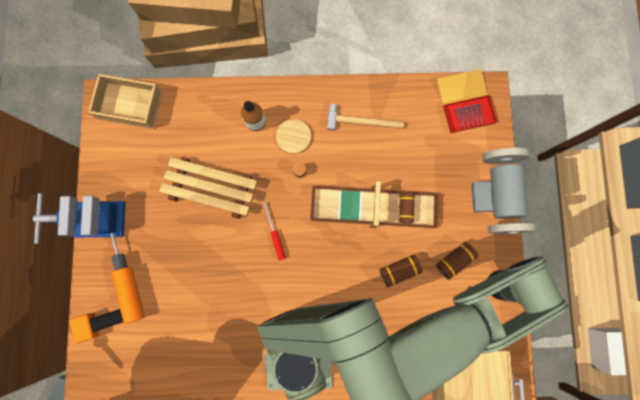

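View pics/scene0.png

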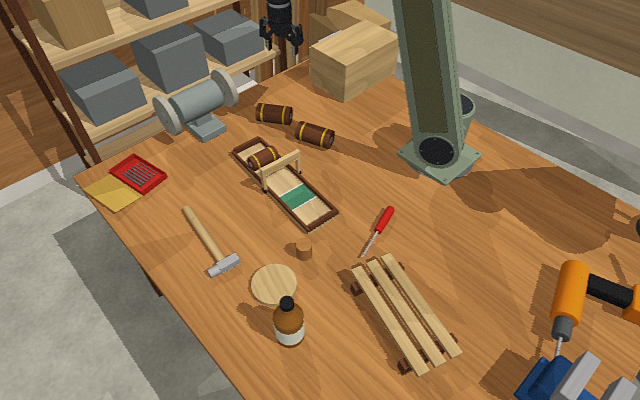

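The top view shows the tray at about (375,206), with the green patch at (349,206), the handle bar at (378,204) and a roller at (407,208). Two look-alike rollers lie loose on the bench at (401,271) and (457,260). The stand is at (210,187). The roller meant is the one in the tray. I'll check it in an enlarged crop along with the measurements.

Run:
```python
from h import *
import pickle
c=pickle.load(open("top.pkl","rb")); W=world(c)
im=c["img"][...,::-1]
a=cv2.resize(im[170:240,300:450],None,fx=5,fy=5,interpolation=cv2.INTER_CUBIC)
b=cv2.resize(im[150:225,150:270],None,fx=5,fy=5,interpolation=cv2.INTER_CUBIC)
cv2.imwrite("pics/tray.png",a); cv2.imwrite("pics/stand.png",b)
for p in [(349,206),(378,190),(378,204),(378,218),(407,208),(401,271),(457,260),(210,187),(300,170),(270,225),(330,118),(295,137),(253,115)]:
    print(p,np.round(W[p[1],p[0]],3))
def reg(x0,x1,y0,y1,lo,hi):
    s=W[y0:y1,x0:x1].reshape(-1,3); return s[(s[:,2]>lo)&(s[:,2]<hi)]
for nm,g in dict(tray=reg(300,450,170,240,.006,.045),handle=reg(360,395,175,235,.088,.115),roller=reg(395,420,185,230,.05,.065),stand=reg(150,270,150,225,.043,.058),r1=reg(370,425,250,295,.02,.08),r2=reg(430,485,240,282,.02,.08)).items():
    (cx,cy),(w,h),an=cv2.minAreaRect((g[:,:2]*1000).astype(np.float32)); print(nm,len(g),round(cx),round(cy),round(w),round(h),round(an,1),'z',np.round(np.percentile(g[:,2],[5,50,95]),3))
```

```text
(349, 206) [ 0.479 -0.176  0.008]
(378, 190) [ 0.516 -0.263  0.103]
(378, 204) [ 0.471 -0.26   0.11 ]
(378, 218) [ 0.427 -0.259  0.106]
(407, 208) [ 0.462 -0.36   0.06 ]
(401, 271) [ 0.262 -0.332  0.058]
(457, 260) [ 0.293 -0.511  0.061]
(210, 187) [0.546 0.282 0.049]
(300, 170) [ 0.597 -0.014  0.049]
(270, 225) [0.42  0.089 0.014]
(330, 118) [ 0.783 -0.118  0.019]
(295, 137) [0.722 0.003 0.007]
(253, 115) [0.763 0.13  0.126]
tray 3808 484 -263 503 234 88.9 z [0.007 0.012 0.031]
handle 220 473 -256 14 137 85.5 z [0.096 0.107 0.112]
roller 340 466 -359 46 95 83.0 z [0.051 0.057 0.063]
stand 2440 547 291 303 132 74.7 z [0.045 0.05  0.055]
r1 817 262 -333 66 124 21.3 z [0.04  0.06  0.068]
r2 831 292 -515 66 125 36.9 z [0.038 0.06  0.068]
```

View pics/tray.png

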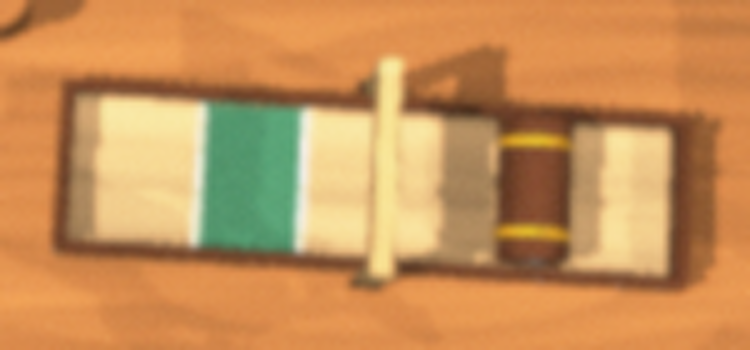

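View pics/stand.png

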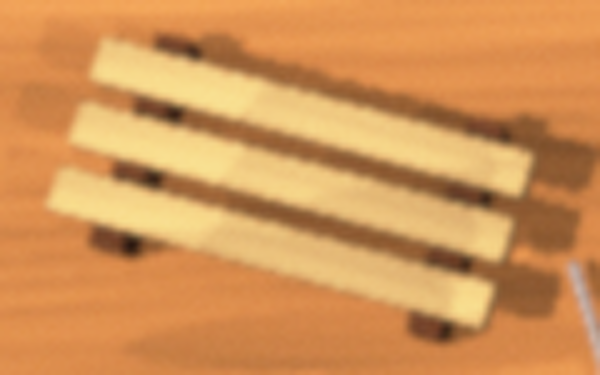

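The crop shows the tray with its roller at crop px (535,190), measured 46x95 mm with its top at z 0.06, so it is the 50 mm one. The two loose rollers measure 66x124 and are oversized. The patch is at (250,178) and the bar at (386,168). Stand slat corners in its crop are (103,38), (535,150), (490,328) and (47,205).

```bash
cat >> h.py <<'E'
def ray(c,uv,z):
    K=np.array(c["intrinsics"]); Rm=cv2.Rodrigues(np.array(c["rvec"],float))[0]; t=np.array(c["tvec"],float).ravel()
    o=-Rm.T@t; d=Rm.T@np.linalg.inv(K)@np.array([*uv,1.]); return o+d*(z-o[2])/d[2]
E
python3 - <<'E'
from h import *
import pickle
c=pickle.load(open("top.pkl","rb"))
off=lambda L,x,y:[(x+(a-2)/5,y+(b-2)/5) for a,b in L]
def rep(n,L,z):
    P=np.array([ray(c,p,z) for p in L])[:,:2]; print(n,np.round(P,3).tolist(),'mean',P.mean(0).round(4)); return P
T=rep('tray',off([(65,82),(687,115),(688,288),(57,250)],300,170),.028)
d=(T[0]+T[3]-T[1]-T[2])/2; print('len',np.hypot(*d),'wid',np.hypot(*(T[0]+T[1]-T[2]-T[3])/2),'x-dir',np.degrees(np.arctan2(d[1],d[0])))
rep('bar',off([(379,59),(403,59),(394,277),(368,277)],300,170),.108)
p=rep('patch',off([(207,103),(302,107),(295,252),(196,247)],300,170),.01)
rr=rep('roller',off([(502,115),(568,115),(568,262),(500,262)],300,170),.035)
S=rep('stand',off([(103,38),(535,150),(490,328),(47,205)],150,150),.05)
d=(S[0]+S[3]-S[1]-S[2])/2; print('len',np.hypot(*d),'wid',np.hypot(*(S[0]+S[1]-S[2]-S[3])/2),'x-dir',np.degrees(np.arctan2(d[1],d[0])))
E
```

```text
tray [[0.546, -0.055], [0.516, -0.468], [0.401, -0.462], [0.434, -0.048]] mean [ 0.474  -0.2583]
len 0.41501033663555786 wid 0.11385605873805725 x-dir 85.62899781026178
bar [[0.543, -0.255], [0.543, -0.27], [0.405, -0.259], [0.405, -0.243]] mean [ 0.4741 -0.257 ]
patch [[0.533, -0.15], [0.529, -0.214], [0.431, -0.206], [0.436, -0.14]] mean [ 0.4821 -0.1777]
roller [[0.517, -0.344], [0.516, -0.388], [0.419, -0.383], [0.42, -0.338]] mean [ 0.4679 -0.3632]
stand [[0.649, 0.416], [0.567, 0.129], [0.45, 0.158], [0.537, 0.45]] mean [0.5506 0.2883]
len 0.30166118714475015 wid 0.11877042832267515 x-dir 73.81620016271434
```

```bash
cat >> h.py <<'E'
import json,os
ORI=lambda yaw,phi: R.from_euler('z',yaw,degrees=True)*R.from_rotvec([np.pi,0,0])*R.from_rotvec([-phi,0,0])
def load():
    return json.load(open("cmd.json")) if os.path.exists("cmd.json") else dict(p=[.227,-.528,.245],yaw=23.25,phi=0.)
def hinge2tcp(h,yaw,phi,L=.073):   # hinge pos -> TCP; tray x at yaw+90, phi>0: +x end down => bar leans to +x
    a=np.radians(yaw+90); return np.array(h)+L*np.array([np.cos(a)*np.sin(phi),np.sin(a)*np.sin(phi),np.cos(phi)])
def rows(L,hand):
    """L: 8 x (tcp pos,yaw,phi) -> prints rows, stores the last as commanded pose"""
    c=load(); R0=ORI(c["yaw"],c["phi"]); p0=np.array(c["p"]); out=[]
    for p,y,f in L:
        t=(R0.inv()*ORI(y,f)).as_rotvec()/np.pi; d=R0.inv().apply(np.array(p)-p0)/.6
        out.append('{"turn":%s,"dp":%s,"hand":%g}'%(json.dumps(np.round(t,4).tolist()).replace('-0.0,','0,'),json.dumps(np.round(d,4).tolist()),hand))
    print('['+','.join(out)+']')
    json.dump(dict(p=list(map(float,L[-1][0])),yaw=float(L[-1][1]),phi=float(L[-1][2])),open("cmd.json","w"))
E
python3 - <<'E'
from h import *
g=([.474,-.258,.23],-4.4,0.)
rows([g],1); rows([g],1); rows([([.474,-.258,.16],-4.4,0.)],1)
E
```

```text
[{"turn":[0.0, 0, 0.1536],"dp":[0.5559, -0.251, 0.025],"hand":1}]
[{"turn":[0.0, 0.0, 0.0],"dp":[0.0, 0.0, 0.0],"hand":1}]
[{"turn":[0.0, 0.0, 0.0],"dp":[0.0, -0.0, 0.1167],"hand":1}]
```

```bash
Z='' ; python3 -m handwheel '[{"turn":[0,0,0],"dp":[0.278,-0.1255,0.0125],"hand":1},{"turn":[0,0,0],"dp":[0.278,-0.1255,0.0125],"hand":1},{"turn":[0,0,0],"dp":[0.278,-0.1255,0.0125],"hand":1},{"turn":[0,0,0],"dp":[0.278,-0.1255,0.0125],"hand":1},{"turn":[0,0,0],"dp":[0.278,-0.1255,0.0125],"hand":1},{"turn":[0,0,0],"dp":[0.278,-0.1255,0.0125],"hand":1},{"turn":[0,0,0],"dp":[0.278,-0.1255,0.0125],"hand":1},{"turn":[0,0,0],"dp":[0.278,-0.1255,0.0125],"hand":1}]' && python3 -m handwheel '[{"turn":[0,0,0.1536],"dp":[0.2779,-0.1255,0.0125],"hand":1},{"turn":[0,0,0.1536],"dp":[0.2779,-0.1255,0.0125],"hand":1},{"turn":[0,0,0.1536],"dp":[0.2779,-0.1255,0.0125],"hand":1},{"turn":[0,0,0.1536],"dp":[0.2779,-0.1255,0.0125],"hand":1},{"turn":[0,0,0.1536],"dp":[0.2779,-0.1255,0.0125],"hand":1},{"turn":[0,0,0.1536],"dp":[0.2779,-0.1255,0.0125],"hand":1},{"turn":[0,0,0.1536],"dp":[0.2779,-0.1255,0.0125],"hand":1},{"turn":[0,0,0.1536],"dp":[0.2779,-0.1255,0.0125],"hand":1}]'
```

```text
t: 0.77
position: [0.3501, -0.3938, 0.2377]
ee_rot: [180.0, 0.0, 23.2]
contact_force: [0.5, 0.3, 1.0]
finger_gap: 0.995
finger_force: 0.0
t: 1.43
position: [0.4733, -0.2595, 0.2301]
ee_rot: [180.0, 0.0, -4.4]
contact_force: [-0.4, 0.0, 0.3]
finger_gap: 1.0
finger_force: 0.0
```

Run:
```python
from h import *
c=shot("wrist"); s=monitor.read_state(); print(s["position"],s["ee_rot"],s["contact_force"],s["torque"]); print(c["intrinsics"],c["mount"])
cv2.imwrite("pics/wrist1.png",c["img"][...,::-1])
```

```text
[ 0.47306774 -0.25978503  0.23024458] [ 1.79966152e+02  2.96254105e-02 -4.49516988e+00] [ 0.35029777  0.03581002 -0.01965462] [-0.02947967 -0.00409504 -0.01097407]
[[309.70691629   0.         316.73898991]
 [  0.         309.70691629 194.49706847]
 [  0.           0.           1.        ]] [[ 9.58474676e-05 -9.65373642e-01 -2.60871084e-01  6.70321294e-02]
 [ 9.99999972e-01  3.60044654e-05  2.34175832e-04 -2.58144239e-04]
 [-2.16674652e-04 -2.60871099e-01  9.65373618e-01 -1.29168759e-01]
 [ 0.00000000e+00  0.00000000e+00  0.00000000e+00  1.00000000e+00]]
```

View pics/wrist1.png

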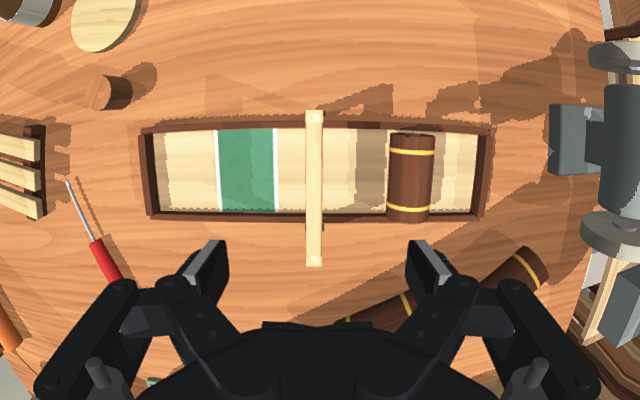

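The wrist view shows the bar centred at column 314 (principal column 317), vertical and so aligned. The roller is at (411,178) and the patch at (246,170). The fingers straddle the bar.

```bash
python3 -m handwheel '[{"turn":[0,0,0],"dp":[0,-0.001,0.04],"hand":1},{"turn":[0,0,0],"dp":[0,-0.001,0.08],"hand":1},{"turn":[0,0,0],"dp":[0,-0.001,0.12],"hand":1},{"turn":[0,0,0],"dp":[0,-0.001,0.15],"hand":1},{"turn":[0,0,0],"dp":[0,-0.001,0.16],"hand":1},{"turn":[0,0,0],"dp":[0,-0.001,0.16],"hand":1},{"turn":[0,0,0],"dp":[0,-0.001,0.16],"hand":1},{"turn":[0,0,0],"dp":[0,-0.001,0.16],"hand":1}]'
cat >> h.py <<'E'
def track(save=None,ztcp=None):
    """wrist cloud -> tray tilt rel. to hand (rad, +x end down +), roller x rel. hinge line, in hand frame"""
    c=shot("wrist"); d=c["depth"]; K=c["intrinsics"]; v,u=np.mgrid[:400,:640]
    X=(u-K[0,2])/K[0,0]; Y=(v-K[1,2])/K[1,1]; th=np.hypot(X,Y)+1e-9; k=np.tan(th)/th*d
    ok=(d>0)&(th<1.3); P=np.stack([X*k,Y*k,d],-1)[ok]; M=np.array(c["mount"])
    T=P@M[:3,:3].T+M[:3,3]; rgb=c["img"][ok].astype(int)
    x=-T[:,1]; y=-T[:,0]; z=.091-T[:,2]            # tray-like frame: hand taken as upright over the tray, TCP at z .091
    mx=rgb.max(1); 
    fl=(abs(y)<.044)&(abs(x)<.19)&(z<.026)&(z>-.012)&(((rgb[:,0]>170)&(rgb[:,2]>110))|((rgb[:,1]>rgb[:,0]+30)))
    if fl.sum()<200: fl=(abs(y)<.044)&(abs(x)<.19)&(z<.026)&(z>-.012)
    p=np.polyfit(x[fl],z[fl],1)
    for _ in range(4):
        q=abs(z[fl]-np.polyval(p,x[fl]))<.004; p=np.polyfit(x[fl][q],z[fl][q],1)
    psi=-np.arctan(p[0]); z0=p[1]
    h=z-np.polyval(p,x)   # height above floor
    ro=(abs(y)<.04)&(h>.032)&(h<.056)&(abs(x)<.2)&(rgb[:,0]<150)&(rgb[:,0]>rgb[:,2])
    g=(rgb[:,1]>rgb[:,0]+30)&(abs(y)<.044)&(abs(h)<.006)
    from scipy.optimize import least_squares
    xc=np.median(x[ro]) if ro.sum() else np.nan
    if ro.sum()>30:
        s=least_squares(lambda q:np.hypot(x[ro]-q[0],h[ro]-.025)-.025,[xc],loss='soft_l1',f_scale=.002); xc=s.x[0]
    pa=(np.percentile(x[g],2)+np.percentile(x[g],98))/2 if g.sum()>30 else np.nan
    if save: cv2.imwrite(save,c["img"][...,::-1])
    return dict(psi=round(float(psi),4),z0=round(float(z0),4),xr=round(float(xc),4),n=int(ro.sum()),patch=round(float(pa),4),nfl=int(fl.sum()))
E
python3 - <<'E'
from h import *
s=monitor.read_state(); print(s["position"],s["ee_rot"])
from h import *
c=shot("wrist"); 
# shift z offset check: TCP is .134 now
import h
print(s["position"][2]);
E
```

```text
t: 2.15
position: [0.4746, -0.2588, 0.1357]
ee_rot: [179.9, -0.1, -4.4]
contact_force: [0.3, 0.6, 0.1]
finger_gap: 0.998
finger_force: 0.0
[ 0.47459856 -0.25875621  0.13574997] [ 1.79921995e+02 -1.47148708e-01 -4.44927955e+00]
0.13574997059827204
```

```bash
python3 -m handwheel '[{"turn":[0,0,0],"dp":[0,0,0.02],"hand":1},{"turn":[0,0,0],"dp":[0,0,0.04],"hand":1},{"turn":[0,0,0],"dp":[0,0,0.06],"hand":1},{"turn":[0,0,0],"dp":[0,0,0.0717],"hand":1},{"turn":[0,0,0],"dp":[0,0,0.0717],"hand":1},{"turn":[0,0,0],"dp":[0,0,0.0717],"hand":1},{"turn":[0,0,0],"dp":[0,0,0.0717],"hand":1},{"turn":[0,0,0],"dp":[0,0,0.0717],"hand":1}]'
python3 - <<'E'
from h import *
for i in range(2): print(track("pics/w2.png"))
s=monitor.read_state(); print(s["position"],s["contact_force"],r.tip_extent)
E
```

```text
t: 2.87
position: [0.4746, -0.258, 0.0922]
ee_rot: [179.9, -0.1, -4.4]
contact_force: [-0.4, 1.0, -0.5]
finger_gap: 0.999
finger_force: 0.0
{'psi': -0.0012, 'z0': 0.0094, 'xr': -0.1041, 'n': 5860, 'patch': 0.0811, 'nfl': 31660}
{'psi': -0.0012, 'z0': 0.0095, 'xr': -0.1041, 'n': 5853, 'patch': 0.081, 'nfl': 31693}
[ 0.47443026 -0.25787644  0.09199129] [-0.51369853 -0.39852595  0.08897307] 0.014
```

View pics/w2.png

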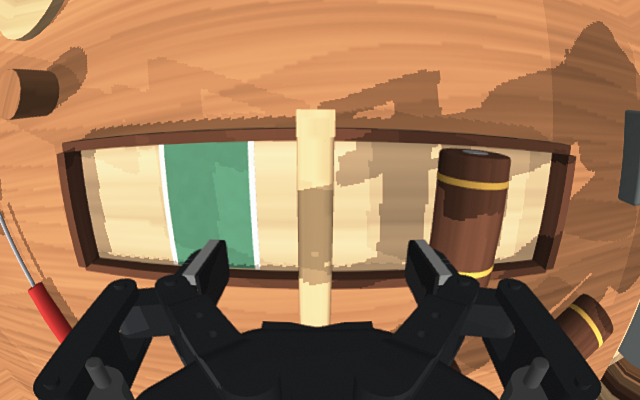

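The wrist view shows the bar (column 316) between the open fingers, the roller at (470,215) and the patch at (210,205). The tracker agrees with the drawing: floor at z 9.5 mm and patch at x 81. Now I'll close the fingers.

```bash
python3 -m handwheel '[{"turn":[0,0,0],"dp":[0,0,0],"hand":0.2},{"turn":[0,0,0],"dp":[0,0,0],"hand":-0.2},{"turn":[0,0,0],"dp":[0,0,0],"hand":-0.5},{"turn":[0,0,0],"dp":[0,0,0],"hand":-0.6},{"turn":[0,0,0],"dp":[0,0,0],"hand":-0.7},{"turn":[0,0,0],"dp":[0,0,0],"hand":-1},{"turn":[0,0,0],"dp":[0,0,0],"hand":-1},{"turn":[0,0,0],"dp":[0,0,0],"hand":-1}]'
python3 -m handwheel '[{"turn":[0,0,0],"dp":[0,0,0],"hand":-1},{"turn":[0,0,0],"dp":[0,0,0],"hand":-1},{"turn":[0,0,0],"dp":[0,0,0],"hand":-1},{"turn":[0,0,0],"dp":[0,0,0],"hand":-1},{"turn":[0,0,0],"dp":[0,0,0],"hand":-1},{"turn":[0,0,0],"dp":[0,0,0],"hand":-1},{"turn":[0,0,0],"dp":[0,0,0],"hand":-1},{"turn":[0,0,0],"dp":[0,0,0],"hand":-1}]'
cat > cmd.json <<'E'
{"p":[0.474,-0.2574,0.091],"yaw":-4.4,"phi":0.0}
E
python3 - <<'E'
from h import *
print(track())
s=monitor.read_state(); print(s["position"],s["contact_force"],s["torque"])
# pre-tilt about hinge by .052, then slow lift
h=np.array([.474,-.2574,.018]); 
ph=.052
print("tilt"); rows([(hinge2tcp(h,-4.4,ph*k/6),-4.4,ph*k/6) for k in range(1,7)]+[(hinge2tcp(h,-4.4,ph),-4.4,ph)]*2,-1)
dz=lambda s:h+[0,0,s]
print("lift1"); rows([(hinge2tcp(dz(.03*k/8),-4.4,ph),-4.4,ph) for k in range(1,9)],-1)
E
```

```text
t: 3.63
position: [0.4741, -0.2574, 0.0914]
ee_rot: [-180.0, -0.0, -4.4]
contact_force: [-0.7, 1.9, 2.0]
finger_gap: 0.157
finger_force: 58.8
t: 4.3
position: [0.474, -0.2575, 0.0914]
ee_rot: [-180.0, -0.0, -4.4]
contact_force: [-0.8, 3.9, 5.6]
finger_gap: 0.154
finger_force: 59.2
{'psi': -0.0001, 'z0': 0.0102, 'xr': -0.1046, 'n': 6399, 'patch': 0.0805, 'nfl': 32367}
[ 0.47406853 -0.2574939   0.09143277] [0.17130251 2.98579908 6.08910981] [ 0.91378112  0.08038323 -0.22193986]
tilt
[{"turn":[-0.0028, 0.0, 0.0],"dp":[-0.0, -0.0011, 0.0],"hand":-1},{"turn":[-0.0055, 0.0, 0.0],"dp":[-0.0, -0.0021, 0.0],"hand":-1},{"turn":[-0.0083, 0, 0.0],"dp":[-0.0, -0.0032, 0.0],"hand":-1},{"turn":[-0.011, 0.0, 0.0],"dp":[0.0, -0.0042, 0.0001],"hand":-1},{"turn":[-0.0138, 0.0, 0.0],"dp":[-0.0, -0.0053, 0.0001],"hand":-1},{"turn":[-0.0166, 0.0, -0.0],"dp":[-0.0, -0.0063, 0.0002],"hand":-1},{"turn":[-0.0166, 0.0, -0.0],"dp":[-0.0, -0.0063, 0.0002],"hand":-1},{"turn":[-0.0166, 0.0, -0.0],"dp":[-0.0, -0.0063, 0.0002],"hand":-1}]
lift1
[{"turn":[0.0, 0.0, 0.0],"dp":[-0.0, 0.0003, -0.0062],"hand":-1},{"turn":[0.0, 0.0, 0.0],"dp":[-0.0, 0.0006, -0.0125],"hand":-1},{"turn":[0.0, 0.0, 0.0],"dp":[-0.0, 0.001, -0.0187],"hand":-1},{"turn":[0.0, 0.0, 0.0],"dp":[-0.0, 0.0013, -0.025],"hand":-1},{"turn":[0.0, 0.0, 0.0],"dp":[-0.0, 0.0016, -0.0312],"hand":-1},{"turn":[0.0, 0.0, 0.0],"dp":[-0.0, 0.0019, -0.0374],"hand":-1},{"turn":[0.0, 0.0, 0.0],"dp":[-0.0, 0.0023, -0.0437],"hand":-1},{"turn":[0.0, 0.0, 0.0],"dp":[-0.0, 0.0026, -0.0499],"hand":-1}]
```

```bash
python3 -m handwheel '[{"turn":[-0.0028,0,0],"dp":[0,-0.0011,0],"hand":-1},{"turn":[-0.0055,0,0],"dp":[0,-0.0021,0],"hand":-1},{"turn":[-0.0083,0,0],"dp":[0,-0.0032,0],"hand":-1},{"turn":[-0.011,0,0],"dp":[0,-0.0042,0],"hand":-1},{"turn":[-0.0138,0,0],"dp":[0,-0.0053,0],"hand":-1},{"turn":[-0.0166,0,0],"dp":[0,-0.0063,0],"hand":-1},{"turn":[-0.0166,0,0],"dp":[0,-0.0063,0],"hand":-1},{"turn":[-0.0166,0,0],"dp":[0,-0.0063,0],"hand":-1}]'
python3 - <<'E'
from h import *
print(track())
s=monitor.read_state(); print(s["position"],s["contact_force"],s["torque"],s["ee_rot"])
E
```

```text
t: 5.02
position: [0.4743, -0.2538, 0.0914]
ee_rot: [177.0, -0.0, -4.4]
contact_force: [0.5, 4.0, 5.4]
finger_gap: 0.156
finger_force: 59.3
{'psi': -0.0524, 'z0': 0.0102, 'xr': -0.1061, 'n': 6019, 'patch': 0.0809, 'nfl': 33071}
[ 0.47435376 -0.25376713  0.09134015] [-0.46632463  5.32299775  5.45110258] [ 1.1326767   0.07307884 -0.16721513] [ 1.77026578e+02 -1.87543205e-04 -4.39610715e+00]
```

```bash
python3 -m handwheel '[{"turn":[0,0,0],"dp":[0,0.0001,-0.002],"hand":-1},{"turn":[0,0,0],"dp":[0,0.0003,-0.006],"hand":-1},{"turn":[0,0,0],"dp":[0,0.0006,-0.012],"hand":-1},{"turn":[0,0,0],"dp":[0,0.001,-0.02],"hand":-1},{"turn":[0,0,0],"dp":[0,0.0015,-0.029],"hand":-1},{"turn":[0,0,0],"dp":[0,0.0019,-0.037],"hand":-1},{"turn":[0,0,0],"dp":[0,0.0023,-0.044],"hand":-1},{"turn":[0,0,0],"dp":[0,0.0026,-0.05],"hand":-1}]'
python3 - <<'E'
from h import *
a=monitor.read_state()["t"];t1=track();b=monitor.read_state();t2=track()
print(a,t1,b["t"],t2)
s=monitor.read_state(); print(s["position"],s["contact_force"],s["torque"],s["ee_rot"])
E
```

```text
t: 5.73
position: [0.4745, -0.2541, 0.122]
ee_rot: [177.0, -0.0, -4.4]
contact_force: [0.8, 0.5, -8.2]
finger_gap: 0.158
finger_force: 58.4
5.7333 {'psi': -0.0481, 'z0': 0.0101, 'xr': -0.106, 'n': 6023, 'patch': 0.0807, 'nfl': 33410} 5.7833 {'psi': -0.0471, 'z0': 0.0101, 'xr': -0.1059, 'n': 6016, 'patch': 0.0807, 'nfl': 33374}
[ 0.47478412 -0.2541605   0.12224433] [-0.2345015  -0.20278562 -7.4257301 ] [ 0.2370349  -0.05848218 -0.01422265] [ 1.76961001e+02 -1.00528549e-01 -4.39193494e+00]
```

```bash
cat >> h.py <<'E'
K=.46
def hinge():
    c=load(); a=np.radians(c["yaw"]+90); f=c["phi"]
    return np.array(c["p"])-.073*np.array([np.cos(a)*np.sin(f),np.sin(a)*np.sin(f),np.cos(f)])
def state(n=3):
    T=[];X=[];PS=[]
    for i in range(n):
        T.append(monitor.read_state()["t"]); k=track(); X.append(k["xr"]-.0178*k["psi"]); PS.append(k["psi"])
    s=monitor.read_state(); p=np.polyfit(np.array(T)-s["t"],X,1)
    pit=np.radians(180-s["ee_rot"][0]%360)   # hand tilt
    print("t",round(s["t"],2),"x",round(p[1],4),"v",round(p[0],4),"phi",round(pit,4),"theta",round(pit+PS[-1],4),"n",k["n"],"patch",k["patch"],"F",np.round(s["contact_force"],1))
    return p[1],p[0]
def quint(x0,v0,a0,x1,T):
    A=np.array([[T**3,T**4,T**5],[3*T**2,4*T**3,5*T**4],[6*T,12*T**2,20*T**3]])
    c=np.linalg.solve(A,[x1-x0-v0*T-a0*T*T/2,-v0-a0*T,-a0]); return np.poly1d([c[2],c[1],c[0],a0/2,v0,x0])
def roll(x0,v0,T,a0=0,x1=.08,lag=.09,dz=None,h=None):
    q=quint(x0,v0,a0,x1,T); h=hinge() if h is None else h; c=load(); L=[]; F=[]
    for i in range(1,9):
        t=min(i/12+lag,T); x,v,a=q(t),q.deriv()(t),q.deriv(2)(t)
        fr=.02*np.clip(v/.01,-1,1) if t<T else 0
        if t>=T: x,a=x1,0
        f=a/6.5+fr-K*x; F.append(f); hh=h+[0,0,0 if dz is None else dz*(1-np.cos(np.pi*i/8))/2]
        L.append((hinge2tcp(hh,c["yaw"],f),c["yaw"],f))
    print("phi",np.round(F,4)," x_end",round(q(min(8/12,T)),3),"v_end",round(q.deriv()(min(8/12,T)),3),"a_end",round(q.deriv(2)(min(8/12,T)),3))
    rows(L,-1)
E
python3 - <<'E'
from h import *
c=load(); c["p"][2]+=0.00006; h=hinge(); 
rows([(hinge2tcp(h+[0,0,.07*(1-np.cos(np.pi*i/8))/2],c["yaw"],.050),c["yaw"],.050) for i in range(1,9)],-1)
E
```

```text
[{"turn":[0.0006, 0, 0.0],"dp":[0.0, 0.0005, -0.0044],"hand":-1},{"turn":[0.0006, 0, 0.0],"dp":[0.0, 0.0011, -0.0171],"hand":-1},{"turn":[0.0006, 0, 0.0],"dp":[0.0, 0.0021, -0.036],"hand":-1},{"turn":[0.0006, 0, 0.0],"dp":[0.0, 0.0033, -0.0583],"hand":-1},{"turn":[0.0006, 0, 0.0],"dp":[0.0, 0.0044, -0.0805],"hand":-1},{"turn":[0.0006, 0, 0.0],"dp":[0.0, 0.0054, -0.0994],"hand":-1},{"turn":[0.0006, 0, 0.0],"dp":[0.0, 0.0061, -0.1121],"hand":-1},{"turn":[0.0006, 0, 0.0],"dp":[0.0, 0.0063, -0.1165],"hand":-1}]
```

```bash
python3 -m handwheel '[{"turn":[0.0006,0,0],"dp":[0,0.0005,-0.0044],"hand":-1},{"turn":[0.0006,0,0],"dp":[0,0.0011,-0.0171],"hand":-1},{"turn":[0.0006,0,0],"dp":[0,0.0021,-0.036],"hand":-1},{"turn":[0.0006,0,0],"dp":[0,0.0033,-0.0583],"hand":-1},{"turn":[0.0006,0,0],"dp":[0,0.0044,-0.0805],"hand":-1},{"turn":[0.0006,0,0],"dp":[0,0.0054,-0.0994],"hand":-1},{"turn":[0.0006,0,0],"dp":[0,0.0061,-0.1121],"hand":-1},{"turn":[0.0006,0,0],"dp":[0,0.0063,-0.1165],"hand":-1}]'
python3 - <<'E'
from h import *
x,v=state(); roll(x,0 if abs(v)<.005 else v,2.8)
E
```

```text
t: 6.5
position: [0.4749, -0.2544, 0.193]
ee_rot: [177.0, -0.1, -4.4]
contact_force: [0.2, 0.2, -7.4]
finger_gap: 0.153
finger_force: 58.8
t 6.65 x -0.1049 v 0.0004 phi 0.05 theta 0.0035 n 6042 patch 0.0806 F [-0.3  1.  -8.1]
phi [0.0725 0.0825 0.0846 0.0854 0.085  0.0835 0.0809 0.0772]  x_end -0.088 v_end 0.065 a_end 0.134
[{"turn":[-0.0072, 0.0, 0.0],"dp":[0.0, -0.0027, 0.0],"hand":-1},{"turn":[-0.0103, 0.0, 0.0],"dp":[0.0, -0.0039, 0.0001],"hand":-1},{"turn":[-0.011, 0.0, 0.0],"dp":[-0.0, -0.0042, 0.0001],"hand":-1},{"turn":[-0.0113, 0, 0.0],"dp":[0.0, -0.0043, 0.0001],"hand":-1},{"turn":[-0.0112, 0, 0.0],"dp":[0.0, -0.0043, 0.0001],"hand":-1},{"turn":[-0.0107, 0, 0.0],"dp":[0.0, -0.0041, 0.0001],"hand":-1},{"turn":[-0.0098, 0, 0.0],"dp":[0.0, -0.0038, 0.0001],"hand":-1},{"turn":[-0.0087, 0, 0.0],"dp":[0.0, -0.0033, 0.0],"hand":-1}]
```

```bash
sed -i 's/^K=.46/K=.445/' h.py; python3 -m handwheel '[{"turn":[-0.0072,0,0],"dp":[0,-0.0027,0],"hand":-1},{"turn":[-0.0103,0,0],"dp":[0,-0.0039,0.0001],"hand":-1},{"turn":[-0.011,0,0],"dp":[0,-0.0042,0.0001],"hand":-1},{"turn":[-0.0113,0,0],"dp":[0,-0.0043,0.0001],"hand":-1},{"turn":[-0.0112,0,0],"dp":[0,-0.0043,0.0001],"hand":-1},{"turn":[-0.0107,0,0],"dp":[0,-0.0041,0.0001],"hand":-1},{"turn":[-0.0098,0,0],"dp":[0,-0.0038,0.0001],"hand":-1},{"turn":[-0.0087,0,0],"dp":[0,-0.0033,0],"hand":-1}]'
python3 - <<'E'
from h import *
x,v=state(2); roll(x,v,2.05,a0=.08)
E
```

```text
t: 7.32
position: [0.4744, -0.2522, 0.1912]
ee_rot: [175.6, 0.0, -4.4]
contact_force: [0.2, 0.4, -8.1]
finger_gap: 0.152
finger_force: 58.8
t 7.42 x -0.0667 v 0.0979 phi 0.0777 theta 0.0395 n 6597 patch 0.0806 F [ 0.2  0.4 -8.5]
phi [0.0493 0.0428 0.0361 0.0294 0.0228 0.0162 0.0098 0.0037]  x_end 0.007 v_end 0.111 a_end -0.041
[{"turn":[0.0089, 0.0, 0.0],"dp":[-0.0, 0.0034, 0.0],"hand":-1},{"turn":[0.011, 0.0, 0.0],"dp":[0.0, 0.0042, 0.0001],"hand":-1},{"turn":[0.0131, 0.0, 0.0],"dp":[-0.0, 0.005, 0.0001],"hand":-1},{"turn":[0.0152, 0, 0.0],"dp":[-0.0, 0.0058, 0.0001],"hand":-1},{"turn":[0.0173, 0.0, 0.0],"dp":[-0.0, 0.0066, 0.0002],"hand":-1},{"turn":[0.0194, 0.0, 0.0],"dp":[-0.0, 0.0074, 0.0002],"hand":-1},{"turn":[0.0215, 0.0, 0.0],"dp":[-0.0, 0.0082, 0.0003],"hand":-1},{"turn":[0.0234, 0.0, 0.0],"dp":[-0.0, 0.0089, 0.0003],"hand":-1}]
```

```bash
python3 -m handwheel '[{"turn":[0.0089,0,0],"dp":[0,0.0034,0],"hand":-1},{"turn":[0.011,0,0],"dp":[0,0.0042,0.0001],"hand":-1},{"turn":[0.0131,0,0],"dp":[0,0.005,0.0001],"hand":-1},{"turn":[0.0152,0,0],"dp":[0,0.0058,0.0001],"hand":-1},{"turn":[0.0173,0,0],"dp":[0,0.0066,0.0002],"hand":-1},{"turn":[0.0194,0,0],"dp":[0,0.0074,0.0002],"hand":-1},{"turn":[0.0215,0,0],"dp":[0,0.0082,0.0003],"hand":-1},{"turn":[0.0234,0,0],"dp":[0,0.0089,0.0003],"hand":-1}]'
python3 - <<'E'
from h import *
x,v=state(2); roll(x,v,max(.9,min(1.5,1.9*(.08-x)/max(v,.02))),a0=-.04)
E
```

```text
t: 8.08
position: [0.4741, -0.2575, 0.1915]
ee_rot: [179.8, -0.0, -4.4]
contact_force: [0.1, 1.0, -8.1]
finger_gap: 0.157
finger_force: 58.9
t 8.18 x 0.0131 v 0.0821 phi 0.0042 theta 0.0018 n 2752 patch 0.0803 F [ 0.  -1.1 -8.4]
phi [ 0.0035  0.0005 -0.0028 -0.0063 -0.0099 -0.0135 -0.0169 -0.02  ]  x_end 0.06 v_end 0.055 a_end -0.064
[{"turn":[0.0001, 0, 0.0],"dp":[0.0, 0.0, 0.0],"hand":-1},{"turn":[0.001, 0, 0.0],"dp":[-0.0, 0.0004, 0.0],"hand":-1},{"turn":[0.0021, 0.0, 0.0],"dp":[-0.0, 0.0008, 0.0],"hand":-1},{"turn":[0.0032, 0.0, 0.0],"dp":[-0.0, 0.0012, 0.0],"hand":-1},{"turn":[0.0043, 0, 0.0],"dp":[-0.0, 0.0017, 0.0],"hand":-1},{"turn":[0.0055, 0.0, 0.0],"dp":[-0.0, 0.0021, 0.0],"hand":-1},{"turn":[0.0066, 0.0, 0.0],"dp":[-0.0, 0.0025, 0.0],"hand":-1},{"turn":[0.0075, 0, 0.0],"dp":[0.0, 0.0029, 0.0],"hand":-1}]
```

```bash
python3 -m handwheel '[{"turn":[0.0001,0,0],"dp":[0,0,0],"hand":-1},{"turn":[0.001,0,0],"dp":[0,0.0004,0],"hand":-1},{"turn":[0.0021,0,0],"dp":[0,0.0008,0],"hand":-1},{"turn":[0.0032,0,0],"dp":[0,0.0012,0],"hand":-1},{"turn":[0.0043,0,0],"dp":[0,0.0017,0],"hand":-1},{"turn":[0.0055,0,0],"dp":[0,0.0021,0],"hand":-1},{"turn":[0.0066,0,0],"dp":[0,0.0025,0],"hand":-1},{"turn":[0.0075,0,0],"dp":[0,0.0029,0],"hand":-1}]'
python3 - <<'E'
from h import *
x,v=state(2); roll(x,v,max(.5,min(1.,1.9*(.08-x)/max(v,.02))),a0=-.06)
E
```

```text
t: 8.85
position: [0.4739, -0.2592, 0.1915]
ee_rot: [-178.9, -0.0, -4.4]
contact_force: [0.2, -0.0, -8.3]
finger_gap: 0.154
finger_force: 58.9
t 8.95 x 0.0479 v 0.0141 phi -0.0194 theta -0.0028 n 6681 patch 0.0983 F [-0.7  0.8 -7.9]
phi [ 0.0178  0.018   0.0119  0.0015 -0.011  -0.0235 -0.0339 -0.0401]  x_end 0.074 v_end 0.044 a_end -0.132
[{"turn":[-0.012, 0, 0.0],"dp":[0.0, -0.0046, 0.0001],"hand":-1},{"turn":[-0.0121, 0.0, -0.0],"dp":[-0.0, -0.0046, 0.0001],"hand":-1},{"turn":[-0.0101, 0.0, -0.0],"dp":[0.0, -0.0039, 0.0001],"hand":-1},{"turn":[-0.0068, 0, -0.0],"dp":[-0.0, -0.0026, 0.0],"hand":-1},{"turn":[-0.0029, 0.0, -0.0],"dp":[0.0, -0.0011, 0.0],"hand":-1},{"turn":[0.0011, 0.0, 0.0],"dp":[0.0, 0.0004, 0.0],"hand":-1},{"turn":[0.0044, 0.0, 0.0],"dp":[0.0, 0.0017, 0.0],"hand":-1},{"turn":[0.0064, 0.0, 0.0],"dp":[0.0, 0.0024, 0.0],"hand":-1}]
```

```bash
python3 -m handwheel '[{"turn":[-0.012,0,0],"dp":[0,-0.0046,0.0001],"hand":-1},{"turn":[-0.0121,0,0],"dp":[0,-0.0046,0.0001],"hand":-1},{"turn":[-0.0101,0,0],"dp":[0,-0.0039,0.0001],"hand":-1},{"turn":[-0.0068,0,0],"dp":[0,-0.0026,0],"hand":-1},{"turn":[-0.0029,0,0],"dp":[0,-0.0011,0],"hand":-1},{"turn":[0.0011,0,0],"dp":[0,0.0004,0],"hand":-1},{"turn":[0.0044,0,0],"dp":[0,0.0017,0],"hand":-1},{"turn":[0.0064,0,0],"dp":[0,0.0024,0],"hand":-1}]'
python3 - <<'E'
from h import *
x,v=state(2); roll(x,v,max(.3,min(1.,1.5*abs(.08-x)/max(abs(v),.02))),a0=-.15)
E
```

```text
t: 9.62
position: [0.4738, -0.2612, 0.1914]
ee_rot: [-177.7, -0.0, -4.4]
contact_force: [0.6, -0.3, -7.5]
finger_gap: 0.155
finger_force: 59.1
t 9.72 x 0.0723 v 0.0122 phi -0.0397 theta -0.0133 n 6538 patch 0.0497 F [-0.1  1.2 -8.3]
phi [ 0.0006 -0.0082 -0.0223 -0.0329 -0.0433 -0.0356 -0.0356 -0.0356]  x_end 0.08 v_end 0.0 a_end 0.0
[{"turn":[-0.013, 0.0, 0.0],"dp":[0.0, -0.005, 0.0001],"hand":-1},{"turn":[-0.0102, 0, -0.0],"dp":[-0.0, -0.0039, 0.0001],"hand":-1},{"turn":[-0.0057, 0, 0.0],"dp":[-0.0, -0.0022, 0.0],"hand":-1},{"turn":[-0.0023, 0.0, 0.0],"dp":[0.0, -0.0009, 0.0],"hand":-1},{"turn":[0.001, 0.0, 0.0],"dp":[0.0, 0.0004, 0.0],"hand":-1},{"turn":[-0.0014, 0.0, -0.0],"dp":[-0.0, -0.0005, 0.0],"hand":-1},{"turn":[-0.0014, 0.0, -0.0],"dp":[-0.0, -0.0005, 0.0],"hand":-1},{"turn":[-0.0014, 0.0, -0.0],"dp":[-0.0, -0.0005, 0.0],"hand":-1}]
```

```bash
python3 -m handwheel '[{"turn":[-0.0024,0,0],"dp":[0,-0.0009,0],"hand":-1},{"turn":[-0.0024,0,0],"dp":[0,-0.0009,0],"hand":-1},{"turn":[-0.0024,0,0],"dp":[0,-0.0009,0],"hand":-1},{"turn":[-0.0024,0,0],"dp":[0,-0.0009,0],"hand":-1},{"turn":[-0.0024,0,0],"dp":[0,-0.0009,0],"hand":-1},{"turn":[-0.0024,0,0],"dp":[0,-0.0009,0],"hand":-1},{"turn":[-0.0024,0,0],"dp":[0,-0.0009,0],"hand":-1},{"turn":[-0.0024,0,0],"dp":[0,-0.0009,0],"hand":-1}]'
python3 - <<'E'
from h import *
f=-.0401+.0024*np.pi; h=np.array([.474,-.2574,.118])
json.dump(dict(p=hinge2tcp(h,-4.4,f).tolist(),yaw=-4.4,phi=float(f)),open("cmd.json","w"))
x,v=state(2); print(load(), monitor.read_state()["position"])
E
```

```text
t: 10.38
position: [0.4739, -0.26, 0.1915]
ee_rot: [-178.2, -0.0, -4.4]
contact_force: [-0.5, 1.0, -7.4]
finger_gap: 0.153
finger_force: 59.0
t 10.48 x 0.0717 v -0.0 phi -0.0319 theta -0.0027 n 6518 patch 0.0496 F [ 0.5 -0.9 -7.3]
{'p': [0.4738176793005974, -0.2597694689513895, 0.19096130738995135], 'yaw': -4.4, 'phi': -0.032560177631384496} [ 0.47384264 -0.26005788  0.19149158]
```

```bash
H='' ; for i in 1 2 3 4; do python3 -m handwheel '[{"turn":[0,0,0],"dp":[0,0,0],"hand":-1},{"turn":[0,0,0],"dp":[0,0,0],"hand":-1},{"turn":[0,0,0],"dp":[0,0,0],"hand":-1},{"turn":[0,0,0],"dp":[0,0,0],"hand":-1},{"turn":[0,0,0],"dp":[0,0,0],"hand":-1},{"turn":[0,0,0],"dp":[0,0,0],"hand":-1},{"turn":[0,0,0],"dp":[0,0,0],"hand":-1},{"turn":[0,0,0],"dp":[0,0,0],"hand":-1}]' | head -1; done
cat >> h.py <<'E'
A=np.array([.474,-.2574,.118]); B=np.array([.5505,.2885,.118]); Q=quint(0,0,0,1,6.)
def carry(n,x0=.0717):
    """call n (0..8) of the carry; prints rows"""
    L=[]
    for i in range(1,9):
        t=n*8/12+i/12; s=Q(t); a=Q.deriv(2)(t)*.551/9.81; f=a-K*x0-.001
        y=-4.4-11.4*s; L.append((hinge2tcp(A+(B-A)*s,y,f),y,f))
    rows(L,-1)
E
python3 - <<'E'
from h import *
x,v=state(2)
for n in range(3): carry(n,x)
E
```

```text
t: 11.15
t: 11.82
t: 12.48
t: 13.15
t 13.25 x 0.0717 v 0.0 phi -0.0319 theta -0.0027 n 6518 patch 0.0496 F [ 1.  -0.6 -7.9]
[{"turn":[-0.0003, 0.0, 0.0],"dp":[0.0, -0.0001, 0.0],"hand":-1},{"turn":[-0.0007, 0.0, 0.0],"dp":[0.0, -0.0004, 0.0],"hand":-1},{"turn":[-0.001, 0.0, 0.0],"dp":[0.0, -0.001, 0.0],"hand":-1},{"turn":[-0.0013, 0.0, 0.0001],"dp":[0.0001, -0.0019, 0.0],"hand":-1},{"turn":[-0.0016, 0.0, 0.0002],"dp":[0.0002, -0.0034, 0.0001],"hand":-1},{"turn":[-0.0018, 0.0, 0.0003],"dp":[0.0003, -0.0053, 0.0002],"hand":-1},{"turn":[-0.002, 0.0, 0.0005],"dp":[0.0004, -0.008, 0.0002],"hand":-1},{"turn":[-0.0022, 0.0, 0.0007],"dp":[0.0007, -0.0114, 0.0003],"hand":-1}]
[{"turn":[-0.0002, 0.0, 0.0003],"dp":[0.0002, -0.0042, 0.0001],"hand":-1},{"turn":[-0.0003, 0.0, 0.0006],"dp":[0.0005, -0.0093, 0.0002],"hand":-1},{"turn":[-0.0004, 0.0, 0.001],"dp":[0.0009, -0.0152, 0.0004],"hand":-1},{"turn":[-0.0005, 0.0, 0.0015],"dp":[0.0013, -0.0221, 0.0006],"hand":-1},{"turn":[-0.0005, 0.0001, 0.0021],"dp":[0.0018, -0.03, 0.0008],"hand":-1},{"turn":[-0.0006, 0.0001, 0.0027],"dp":[0.0023, -0.0389, 0.001],"hand":-1},{"turn":[-0.0006, 0.0001, 0.0034],"dp":[0.0029, -0.0488, 0.0012],"hand":-1},{"turn":[-0.0006, 0.0001, 0.0041],"dp":[0.0035, -0.0597, 0.0015],"hand":-1}]
[{"turn":[0.0, 0.0, 0.0008],"dp":[0.0006, -0.0119, 0.0003],"hand":-1},{"turn":[0.0001, 0.0, 0.0017],"dp":[0.0012, -0.0248, 0.0006],"hand":-1},{"turn":[0.0001, 0.0001, 0.0027],"dp":[0.0018, -0.0388, 0.0009],"hand":-1},{"turn":[0.0002, 0.0001, 0.0037],"dp":[0.0025, -0.0536, 0.0013],"hand":-1},{"turn":[0.0003, 0.0001, 0.0048],"dp":[0.0032, -0.0694, 0.0017],"hand":-1},{"turn":[0.0004, 0.0001, 0.006],"dp":[0.004, -0.0862, 0.0021],"hand":-1},{"turn":[0.0005, 0.0002, 0.0072],"dp":[0.0048, -0.1038, 0.0025],"hand":-1},{"turn":[0.0007, 0.0002, 0.0085],"dp":[0.0057, -0.1222, 0.0029],"hand":-1}]
```

Run:
```python
from h import *
for n in range(3,9): carry(n,.0717)
```

```text
[{"turn":[0.0001, 0.0, 0.0013],"dp":[0.0004, -0.0192, 0.0005],"hand":-1},{"turn":[0.0003, 0.0001, 0.0027],"dp":[0.0008, -0.0392, 0.001],"hand":-1},{"turn":[0.0005, 0.0001, 0.0041],"dp":[0.0012, -0.0598, 0.0016],"hand":-1},{"turn":[0.0006, 0.0002, 0.0056],"dp":[0.0016, -0.0811, 0.0021],"hand":-1},{"turn":[0.0008, 0.0002, 0.0071],"dp":[0.0021, -0.1029, 0.0027],"hand":-1},{"turn":[0.001, 0.0002, 0.0087],"dp":[0.0025, -0.1252, 0.0033],"hand":-1},{"turn":[0.0012, 0.0003, 0.0102],"dp":[0.003, -0.1479, 0.0039],"hand":-1},{"turn":[0.0014, 0.0003, 0.0118],"dp":[0.0034, -0.171, 0.0045],"hand":-1}]
[{"turn":[0.0002, 0.0, 0.0016],"dp":[-0.0004, -0.0234, 0.0007],"hand":-1},{"turn":[0.0004, 0.0001, 0.0032],"dp":[-0.0008, -0.047, 0.0014],"hand":-1},{"turn":[0.0006, 0.0002, 0.0049],"dp":[-0.0012, -0.0707, 0.0022],"hand":-1},{"turn":[0.0008, 0.0002, 0.0065],"dp":[-0.0016, -0.0945, 0.0029],"hand":-1},{"turn":[0.001, 0.0003, 0.0082],"dp":[-0.0021, -0.1184, 0.0036],"hand":-1},{"turn":[0.0012, 0.0003, 0.0098],"dp":[-0.0025, -0.1421, 0.0043],"hand":-1},{"turn":[0.0014, 0.0004, 0.0115],"dp":[-0.0029, -0.16
[... 1802 characters left out ...]
8, -0.0552, 0.0023],"hand":-1},{"turn":[-0.0006, 0.0002, 0.0041],"dp":[-0.0073, -0.0593, 0.0025],"hand":-1}]
[{"turn":[-0.0002, 0.0, 0.0002],"dp":[-0.0004, -0.0034, 0.0001],"hand":-1},{"turn":[-0.0004, 0.0, 0.0004],"dp":[-0.0008, -0.006, 0.0002],"hand":-1},{"turn":[-0.0006, 0.0, 0.0005],"dp":[-0.0011, -0.008, 0.0003],"hand":-1},{"turn":[-0.0009, 0.0, 0.0006],"dp":[-0.0012, -0.0094, 0.0004],"hand":-1},{"turn":[-0.0012, 0.0, 0.0007],"dp":[-0.0013, -0.0103, 0.0004],"hand":-1},{"turn":[-0.0015, 0.0, 0.0007],"dp":[-0.0014, -0.0109, 0.0004],"hand":-1},{"turn":[-0.0019, 0.0, 0.0007],"dp":[-0.0014, -0.0112, 0.0004],"hand":-1},{"turn":[-0.0023, 0.0, 0.0007],"dp":[-0.0014, -0.0114, 0.0004],"hand":-1}]
```

```bash
python3 -m handwheel '[{"turn":[-0.0003,0,0],"dp":[0,-0.0001,0],"hand":-1},{"turn":[-0.0007,0,0],"dp":[0,-0.0004,0],"hand":-1},{"turn":[-0.001,0,0],"dp":[0,-0.001,0],"hand":-1},{"turn":[-0.0013,0,0.0001],"dp":[0.0001,-0.0019,0],"hand":-1},{"turn":[-0.0016,0,0.0002],"dp":[0.0002,-0.0034,0.0001],"hand":-1},{"turn":[-0.0018,0,0.0003],"dp":[0.0003,-0.0053,0.0002],"hand":-1},{"turn":[-0.002,0,0.0005],"dp":[0.0004,-0.008,0.0002],"hand":-1},{"turn":[-0.0022,0,0.0007],"dp":[0.0007,-0.0114,0.0003],"hand":-1}]' | head -2
python3 -m handwheel '[{"turn":[-0.0002,0,0.0003],"dp":[0.0002,-0.0042,0.0001],"hand":-1},{"turn":[-0.0003,0,0.0006],"dp":[0.0005,-0.0093,0.0002],"hand":-1},{"turn":[-0.0004,0,0.001],"dp":[0.0009,-0.0152,0.0004],"hand":-1},{"turn":[-0.0005,0,0.0015],"dp":[0.0013,-0.0221,0.0006],"hand":-1},{"turn":[-0.0005,0.0001,0.0021],"dp":[0.0018,-0.03,0.0008],"hand":-1},{"turn":[-0.0006,0.0001,0.0027],"dp":[0.0023,-0.0389,0.001],"hand":-1},{"turn":[-0.0006,0.0001,0.0034],"dp":[0.0029,-0.0488,0.0012],"hand":-1},{"turn":[-0.0006,0.0001,0.0041],"dp":[0.0035,-0.0597,0.0015],"hand":-1}]' | head -2
python3 -m handwheel '[{"turn":[0,0,0.0008],"dp":[0.0006,-0.0119,0.0003],"hand":-1},{"turn":[0.0001,0,0.0017],"dp":[0.0012,-0.0248,0.0006],"hand":-1},{"turn":[0.0001,0.0001,0.0027],"dp":[0.0018,-0.0388,0.0009],"hand":-1},{"turn":[0.0002,0.0001,0.0037],"dp":[0.0025,-0.0536,0.0013],"hand":-1},{"turn":[0.0003,0.0001,0.0048],"dp":[0.0032,-0.0694,0.0017],"hand":-1},{"turn":[0.0004,0.0001,0.006],"dp":[0.004,-0.0862,0.0021],"hand":-1},{"turn":[0.0005,0.0002,0.0072],"dp":[0.0048,-0.1038,0.0025],"hand":-1},{"turn":[0.0007,0.0002,0.0085],"dp":[0.0057,-0.1222,0.0029],"hand":-1}]' | head -2
python3 -m handwheel '[{"turn":[0.0001,0,0.0013],"dp":[0.0004,-0.0192,0.0005],"hand":-1},{"turn":[0.0003,0.0001,0.0027],"dp":[0.0008,-0.0392,0.001],"hand":-1},{"turn":[0.0005,0.0001,0.0041],"dp":[0.0012,-0.0598,0.0016],"hand":-1},{"turn":[0.0006,0.0002,0.0056],"dp":[0.0016,-0.0811,0.0021],"hand":-1},{"turn":[0.0008,0.0002,0.0071],"dp":[0.0021,-0.1029,0.0027],"hand":-1},{"turn":[0.001,0.0002,0.0087],"dp":[0.0025,-0.1252,0.0033],"hand":-1},{"turn":[0.0012,0.0003,0.0102],"dp":[0.003,-0.1479,0.0039],"hand":-1},{"turn":[0.0014,0.0003,0.0118],"dp":[0.0034,-0.171,0.0045],"hand":-1}]' | head -2
python3 -m handwheel '[{"turn":[0.0002,0,0.0016],"dp":[-0.0004,-0.0234,0.0007],"hand":-1},{"turn":[0.0004,0.0001,0.0032],"dp":[-0.0008,-0.047,0.0014],"hand":-1},{"turn":[0.0006,0.0002,0.0049],"dp":[-0.0012,-0.0707,0.0022],"hand":-1},{"turn":[0.0008,0.0002,0.0065],"dp":[-0.0016,-0.0945,0.0029],"hand":-1},{"turn":[0.001,0.0003,0.0082],"dp":[-0.0021,-0.1184,0.0036],"hand":-1},{"turn":[0.0012,0.0003,0.0098],"dp":[-0.0025,-0.1421,0.0043],"hand":-1},{"turn":[0.0014,0.0004,0.0115],"dp":[-0.0029,-0.1657,0.005],"hand":-1},{"turn":[0.0016,0.0004,0.0131],"dp":[-0.0033,-0.1891,0.0058],"hand":-1}]' | head -2
python3 -m handwheel '[{"turn":[0.0002,0.0001,0.0016],"dp":[-0.0014,-0.0231,0.0008],"hand":-1},{"turn":[0.0004,0.0001,0.0032],"dp":[-0.0027,-0.0457,0.0016],"hand":-1},{"turn":[0.0006,0.0002,0.0047],"dp":[-0.004,-0.068,0.0024],"hand":-1},{"turn":[0.0008,0.0002,0.0062],"dp":[-0.0053,-0.0898,0.0032],"hand":-1},{"turn":[0.0009,0.0003,0.0077],"dp":[-0.0065,-0.111,0.004],"hand":-1},{"turn":[0.0011,0.0003,0.0091],"dp":[-0.0078,-0.1316,0.0047],"hand":-1},{"turn":[0.0012,0.0004,0.0105],"dp":[-0.0089,-0.1515,0.0054],"hand":-1},{"turn":[0.0014,0.0004,0.0118],"dp":[-0.0101,-0.1707,0.0061],"hand":-1}]' | head -2
python3 -m handwheel '[{"turn":[0.0001,0.0001,0.0013],"dp":[-0.0018,-0.0184,0.0007],"hand":-1},{"turn":[0.0003,0.0001,0.0025],"dp":[-0.0035,-0.0359,0.0014],"hand":-1},{"turn":[0.0004,0.0001,0.0036],"dp":[-0.0051,-0.0525,0.0021],"hand":-1},{"turn":[0.0004,0.0002,0.0047],"dp":[-0.0066,-0.0683,0.0027],"hand":-1},{"turn":[0.0005,0.0002,0.0058],"dp":[-0.008,-0.0831,0.0033],"hand":-1},{"turn":[0.0006,0.0003,0.0067],"dp":[-0.0094,-0.097,0.0039],"hand":-1},{"turn":[0.0006,0.0003,0.0076],"dp":[-0.0106,-0.1098,0.0044],"hand":-1},{"turn":[0.0007,0.0003,0.0084],"dp":[-0.0117,-0.1217,0.0049],"hand":-1}]' | head -2
python3 -m handwheel '[{"turn":[0,0,0.0008],"dp":[-0.0013,-0.0108,0.0005],"hand":-1},{"turn":[0,0.0001,0.0014],"dp":[-0.0025,-0.0207,0.0009],"hand":-1},{"turn":[0,0.0001,0.002],"dp":[-0.0036,-0.0295,0.0012],"hand":-1},{"turn":[-0.0001,0.0001,0.0026],"dp":[-0.0046,-0.0373,0.0016],"hand":-1},{"turn":[-0.0002,0.0001,0.0031],"dp":[-0.0054,-0.0442,0.0018],"hand":-1},{"turn":[-0.0003,0.0001,0.0035],"dp":[-0.0062,-0.0501,0.0021],"hand":-1},{"turn":[-0.0004,0.0002,0.0038],"dp":[-0.0068,-0.0552,0.0023],"hand":-1},{"turn":[-0.0006,0.0002,0.0041],"dp":[-0.0073,-0.0593,0.0025],"hand":-1}]' | head -2
python3 -m handwheel '[{"turn":[-0.0002,0,0.0002],"dp":[-0.0004,-0.0034,0.0001],"hand":-1},{"turn":[-0.0004,0,0.0004],"dp":[-0.0008,-0.006,0.0002],"hand":-1},{"turn":[-0.0006,0,0.0005],"dp":[-0.0011,-0.008,0.0003],"hand":-1},{"turn":[-0.0009,0,0.0006],"dp":[-0.0012,-0.0094,0.0004],"hand":-1},{"turn":[-0.0012,0,0.0007],"dp":[-0.0013,-0.0103,0.0004],"hand":-1},{"turn":[-0.0015,0,0.0007],"dp":[-0.0014,-0.0109,0.0004],"hand":-1},{"turn":[-0.0019,0,0.0007],"dp":[-0.0014,-0.0112,0.0004],"hand":-1},{"turn":[-0.0023,0,0.0007],"dp":[-0.0014,-0.0114,0.0004],"hand":-1}]'
python3 - <<'E'
from h import *
x,v=state(2); c=load(); print(c,monitor.read_state()["position"]); 
import pickle
k=shot("scene"); cv2.imwrite("pics/scene2.png",k["img"][...,::-1])
E
```

```text
t: 13.92
position: [0.4748, -0.2531, 0.1915]
t: 14.58
position: [0.4798, -0.2171, 0.1915]
t: 15.25
position: [0.4899, -0.1438, 0.1915]
t: 15.92
position: [0.504, -0.042, 0.1914]
t: 16.58
position: [0.5194, 0.0706, 0.1912]
t: 17.25
position: [0.5335, 0.1721, 0.1911]
t: 17.92
position: [0.5439, 0.2443, 0.191]
t: 18.58
position: [0.5488, 0.2793, 0.1911]
t: 19.25
position: [0.5498, 0.2859, 0.1912]
ee_rot: [-178.2, 0.0, -15.8]
contact_force: [-0.7, -0.6, -8.4]
finger_gap: 0.155
finger_force: 59.1
t 19.35 x 0.0715 v -0.0002 phi -0.0322 theta -0.0027 n 6591 patch 0.0496 F [ 0.3 -0.6 -8.4]
{'p': [0.5498460533682991, 0.28618900159791344, 0.1909604799887476], 'yaw': -15.8, 'phi': -0.03290650000000002} [0.54985735 0.28591449 0.19111882]
```

View pics/scene2.png

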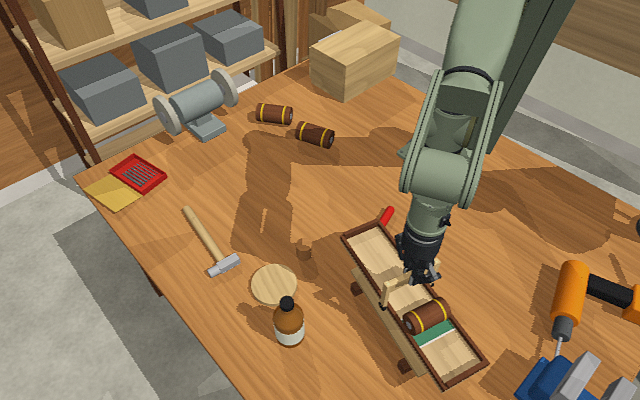

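The scene view shows the tray hanging over the stand at (410,300), with the roller on the patch (428,315) and the bystanders where they were. I'll lower it gently now.

```bash
python3 -m handwheel '[{"turn":[0,0,0],"dp":[0,0.0001,0.002],"hand":-1},{"turn":[0,0,0],"dp":[0,0.0003,0.008],"hand":-1},{"turn":[0,0,0],"dp":[0,0.0005,0.016],"hand":-1},{"turn":[0,0,0],"dp":[0,0.0008,0.025],"hand":-1},{"turn":[0,0,0],"dp":[0,0.0011,0.034],"hand":-1},{"turn":[0,0,0],"dp":[0,0.0014,0.043],"hand":-1},{"turn":[0,0,0],"dp":[0,0.0017,0.052],"hand":-1},{"turn":[0,0,0],"dp":[0,0.002,0.06],"hand":-1}]'
python3 -m handwheel '[{"turn":[0,0,0],"dp":[0,0.0002,0.005],"hand":-1},{"turn":[0,0,0],"dp":[0,0.0003,0.009],"hand":-1},{"turn":[0,0,0],"dp":[0,0.0004,0.012],"hand":-1},{"turn":[0,0,0],"dp":[0,0.0005,0.014],"hand":-1},{"turn":[0,0,0],"dp":[0,0.0005,0.016],"hand":-1},{"turn":[0,0,0],"dp":[0,0.0006,0.018],"hand":-1},{"turn":[0,0,0],"dp":[0,0.0006,0.019],"hand":-1},{"turn":[0,0,0],"dp":[0,0.0007,0.02],"hand":-1}]'
python3 -m handwheel '[{"turn":[0,0,0],"dp":[0,0,0.0005],"hand":-1},{"turn":[0,0,0],"dp":[0,0,0.001],"hand":-1},{"turn":[0,0,0],"dp":[0,0,0.0015],"hand":-1},{"turn":[0,0,0],"dp":[0,0.0001,0.002],"hand":-1},{"turn":[0,0,0],"dp":[0,0.0001,0.0025],"hand":-1},{"turn":[0,0,0],"dp":[0,0.0001,0.003],"hand":-1},{"turn":[0,0,0],"dp":[0,0.0001,0.003],"hand":-1},{"turn":[0,0,0],"dp":[0,0.0001,0.003],"hand":-1}]'
python3 - <<'E'
from h import *
x,v=state(2)
E
```

```text
t: 20.07
position: [0.5496, 0.2858, 0.1542]
ee_rot: [-178.2, 0.1, -15.8]
contact_force: [0.7, 0.1, -8.1]
finger_gap: 0.152
finger_force: 59.2
t: 20.73
position: [0.5499, 0.2859, 0.1431]
ee_rot: [-178.1, 0.0, -15.8]
contact_force: [0.3, 0.2, -7.1]
finger_gap: 0.15
finger_force: 59.0
t: 21.4
position: [0.5498, 0.2859, 0.1415]
ee_rot: [-178.1, 0.0, -15.8]
contact_force: [-0.7, 0.5, -6.1]
finger_gap: 0.153
finger_force: 59.4
t 21.5 x 0.0714 v -0.0 phi -0.0324 theta -0.0001 n 6578 patch 0.0496 F [-1.3 -0.1 -6.1]
```

```bash
python3 -m handwheel '[{"turn":[0,0,0],"dp":[0,0,0.0003],"hand":-1},{"turn":[0,0,0],"dp":[0,0,0.0006],"hand":-1},{"turn":[0,0,0],"dp":[0,0,0.0009],"hand":-1},{"turn":[0,0,0],"dp":[0,0,0.0012],"hand":-1},{"turn":[0,0,0],"dp":[0,0,0.0012],"hand":-1},{"turn":[0,0,0],"dp":[0,0,0.0012],"hand":-1},{"turn":[0,0,0],"dp":[0,0,0.0012],"hand":-1},{"turn":[0,0,0],"dp":[0,0,0.0012],"hand":-1}]'
python3 -m handwheel '[{"turn":[-0.0015,0,0],"dp":[0,-0.0006,0],"hand":-1},{"turn":[-0.003,0,0],"dp":[0,-0.0011,0],"hand":-1},{"turn":[-0.0045,0,0],"dp":[0,-0.0017,0],"hand":-1},{"turn":[-0.006,0,0],"dp":[0,-0.0023,0],"hand":-1},{"turn":[-0.0075,0,0],"dp":[0,-0.0029,0],"hand":-1},{"turn":[-0.009,0,0],"dp":[0,-0.0034,0],"hand":-1},{"turn":[-0.0105,0,0],"dp":[0,-0.004,0],"hand":-1},{"turn":[-0.0105,0,0],"dp":[0,-0.004,0],"hand":-1}]'
python3 - <<'E'
from h import *
x,v=state(2); print(monitor.read_state()["torque"])
E
```

```text
t: 22.17
position: [0.5499, 0.2859, 0.1414]
ee_rot: [-178.1, -0.0, -15.8]
contact_force: [-2.8, -1.6, 4.9]
finger_gap: 0.156
finger_force: 61.0
t: 22.83
position: [0.5505, 0.2883, 0.1414]
ee_rot: [180.0, -0.0, -15.8]
contact_force: [-4.0, -1.9, 6.4]
finger_gap: 0.156
finger_force: 61.1
t 22.93 x 0.0708 v -0.0 phi 0.0003 theta -0.0002 n 6727 patch 0.0806 F [-3.8 -1.8  4.9]
[-0.4672548   0.65364691  0.00158078]
```

```bash
python3 -m handwheel '[{"turn":[0,0,0],"dp":[0,0,0],"hand":-0.65},{"turn":[0,0,0],"dp":[0,0,0],"hand":-0.55},{"turn":[0,0,0],"dp":[0,0,0],"hand":-0.45},{"turn":[0,0,0],"dp":[0,0,0],"hand":-0.3},{"turn":[0,0,0],"dp":[0,0,0],"hand":-0.1},{"turn":[0,0,0],"dp":[0,0,0],"hand":0.1},{"turn":[0,0,0],"dp":[0,0,0],"hand":0.1},{"turn":[0,0,0],"dp":[0,0,0],"hand":0.1}]'
python3 -m handwheel '[{"turn":[0,0,0],"dp":[0,0,-0.01],"hand":0.1},{"turn":[0,0,0],"dp":[0,0,-0.03],"hand":0.1},{"turn":[0,0,0],"dp":[0,0,-0.05],"hand":0.1},{"turn":[0,0,0],"dp":[0,0,-0.08],"hand":0.1},{"turn":[0,0,0],"dp":[0,0,-0.12],"hand":0.1},{"turn":[0,0,0],"dp":[0,0,-0.16],"hand":0.1},{"turn":[0,0,0],"dp":[0,0,-0.2],"hand":0.1},{"turn":[0,0,0],"dp":[0,0,-0.2],"hand":0.1}]'
python3 - <<'E'
from h import *
c=shot("wrist"); cv2.imwrite("pics/w9.png",c["img"][...,::-1]); s=monitor.read_state(); print(s["position"],s["contact_force"])
E
```

```text
t: 23.6
position: [0.5505, 0.2882, 0.1406]
ee_rot: [180.0, 0.0, -15.8]
contact_force: [0.2, -0.1, -1.1]
finger_gap: 0.55
finger_force: 0.0
t: 24.27
position: [0.5526, 0.2893, 0.2669]
ee_rot: [-179.6, -0.4, -15.8]
contact_force: [0.1, 1.0, 1.1]
finger_gap: 0.552
finger_force: 0.0
[0.5517625  0.2888797  0.26428457] [ 0.82697119  0.83932886 -0.388082  ]
```

View pics/w9.png

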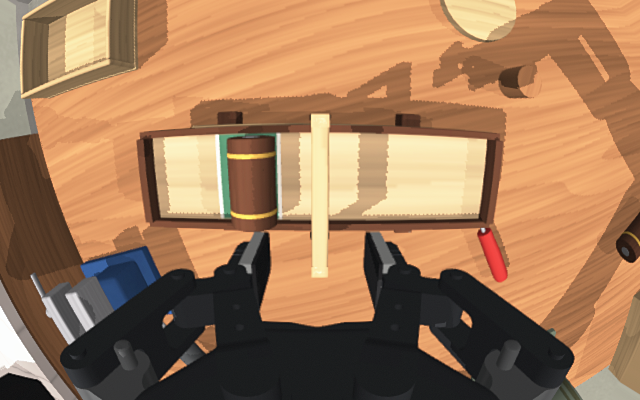

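The tray lies square on the stand: the crossbar ends at (230,118) and (408,120) are symmetric about the bar at column 319. The roller is on the patch at (252,183), and the gripper is clear of everything.

```bash
python3 -c "
from workcell import workorder
print(workorder.hand_in())"
```

```text
the job is handed in; nothing more can be done
None
```

I've handed the job in; no verdict came back. At the last look the tray was square on the stand and let go. The roller was about 71 mm along (patch middle 80), after roughly 10 s over the patch in the air.

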